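# Square up the upright of a camera stand

### The job

The upright of the sample-camera stand has been left leaning on its half-tightened clamp. Pick up the aluminium assembly square, stand it on the stand's black breadboard and press it into the corner in front of the upright, in the middle of the upright's face, pushing the upright back until one leg lies flush on the board and the other flush along the upright. Finish while holding it there - still gripping the square, still pressing it down on the board and against the upright, so that the upright stays square to the board and its clamp can be tightened - and leave everything else where it is.

Things in the scene. Friction and masses are not known exactly. Their poses are not given: they have to be found in the camera images.
- square_leg (a point): Assembly square: plain aluminium L, about 0.26 kg, dark 15 mm holes; legs 120 mm long outside, 30 mm wide, 22 mm thick, one lying, one rising from its end. Point: mid-thickness of the lying leg, 15 mm up, 45 mm from its free end and 45 mm from the rising leg's inner face. x across the thickness, y along the lying leg to the rising leg, z up.
- square_heel (a point): The square's outer right-angled corner, mid-thickness, on its underside, 75 mm along +y and 15 mm below square_leg, same axes. From here the foot face runs 120 mm along -y and the outer face of the rising leg 120 mm up along z. Pressed on the board it rubs: sliding it takes sideways up to about as much force as presses it down.
- corner (a point): Where the heel belongs: on the breadboard's top face, at the middle of the foot of the upright's front face as it is when the upright is square. Fixed to the board. z up; y level, from the board's open part towards the upright (the way to push), square to the upright's face seen from above; x along the 40 mm width of that face.
- breadboard: Black drilled plate of the camera stand, fixed to the bench: 200 mm (x) by 300 mm (y) by 13 mm thick, origin at the centre of its underside, same axes as corner, which lies 80 mm along +y. The upright stands at its +y end between two steel cheeks that do not stand out past its front face; a black clamp lever is on the +x side.
- upright (a joint): Lean of the upright, rad: 0 is square to the board, positive leans along -y of corner, over the square's place; it starts at 0.03 to 0.08 and can go from -0.12 to 0.12. The pivot is along x, 18 mm above the board, 20 mm behind the front face. Clamp friction (0.22 N m) keeps it where it is pushed: some 2 N at 110 mm above the board moves it.
- upright_top (a point): Top edge, mid-width, of the upright's front face: a slotted aluminium profile 40 by 40 mm, its top 193 mm above the board. This point moves with the upright, 175 mm above its pivot. z up along the upright, y away from the square's place.
- camera: Small cylindrical macro camera standing on the breadboard, 44 mm across and 54 mm tall, origin at the centre of its underside, on the end of the board away from the upright. Leave it alone.
- screw_tray: Shallow open grey plastic tray of screws, 80 by 110 by 22 mm, on the bench near the square, origin at the centre of its underside. Leave it alone.
- boom: Camera boom lying on the bench: aluminium profile 20 by 20 by 200 mm along its y with a black clamp block 45 mm high at the +y end, origin under the middle of the profile. Leave it alone.
- vial_rack: White rack of small capped vials, 70 by 160 by 47 mm, origin at the centre of its underside. Leave it alone.
- corner_bracket: Small steel corner bracket, 30 by 40 by 40 mm, origin at the centre of its underside. Leave it alone.
Things that resemble listed ones, but are neither listed nor needed, are in the scene too. Leave any blue or yellow look-alike of the part that bears square_leg alone.

How it is judged:
By the outcome, as a careful person would: the job done as asked, in the order asked, and still so for the second after the job is handed in, while the arm keeps its last pose, push and grip.
It also fails if it takes over 42 s, if anything falls off the work surface, if the arm or the gripper's body presses on something with over 40 N, if the wrist force passes 120 N, or if a joint passes its speed limit or range.

### The arm

A 6-joint arm with a two-finger parallel gripper is mounted at the origin on the work surface. World frame = base frame: x ahead of the robot, y to its left, z up, the work surface at z = 0. Lengths are in m, angles in rad, forces in N, time in s.
With the tool pointing down it reaches from about 0.275 to 0.825 m from the base axis. Payload 4.9 kg.
Tool frame: the origin (TCP) lies midway between the tips of the shut fingers; the grasp point (between the pads) lies 19 mm behind it (bot.grip_depth is the distance from the TCP to the grasp point, in m); z points along the fingers, y is the line along which they close (so a half turn about z gives the same grasp; the last joint's range is limited). The gripper opens to 85 mm and grips with 20 to 120 N. Pads are 22 mm wide; open, the fingers measure 114 mm over their backs; the gripper's body (76 mm by 85 mm) begins 54 mm behind the grasp point. The pads swing forward as they close: fully open they stand 13 mm farther back than shut.
Start: joints at [-1.246, 0.326, -0.193, 1.052, 0, 1.437], TCP at [0.244, -0.493, 0.231] pointing down, gripper open.
Joint ranges: [-2.65, 2.65], [-0.97, 1.79], [-1.3, 1.35], [-1.93, 2.1], [-1.47, 1.37], [-3.14, 3.14]. Speed limits (rad/s): [2.57, 2.57, 3.14, 3.14, 3.14, 3.14].

### API

Orientations are given as a unit quaternion [w, x, y, z].
In Python, from cell import bot gives the robot as it stands. Calls block until the motion is done:
- bot.move_pose(position, orientation): joint-space move of the TCP to a pose.
- bot.move_linear(position, speed=0.15, rotation=None, until_force=None): straight line of the TCP; rotation=None keeps the orientation; speed is the mean speed in m/s. With until_force (N) it stops when the force on the tool has changed by that much, and returns True; else False.
- bot.goto_joints(angles): joint-space move.
- bot.set_gripper(opening, grasp_force=None): opening from 0.0 (shut) to 1.0 (fully open); grasp_force is the grip in N (None keeps the last); returns when the fingers have stopped.
- bot.wait(seconds).
- bot.solve_ik(position, orientation): joint angles nearest the present ones, or None.
- bot.camera(name): name is "scene" or "top" or "wrist"; returns the picture (384x512x3 uint8, red, green, blue); there is no depth.
- bot.calibration(name): a dict with "mtx" (3x3 intrinsics, pixels), "extrinsics" (4x4, takes a point from world to camera coordinates); the wrist camera has in their place "hand_eye" (4x4, takes a point from camera to tool coordinates, whose origin is the TCP and whose axes are the flange's). Camera axes: x right, y down, z forward; pixel columns grow to the right and rows downward; lengths in m; the calibration is good to about 2 mm. A picture is of the moment at which its call begins: read the wrist's pose just before it. calibration takes no time and is no camera call.
A pose or a line that the arm cannot do raises bot.PlanningError and nothing moves.
- bot.close_job(): hands the job in; it is judged then, once.
Trained networks look in the newest picture that a camera, given by its name, has taken for a name from the list of things; names that differ only in an ending like _2 or _b are one class to them, and where a whole thing is asked for, a point or a joint stands for the part that bears it (a point fixed in the world has none). Each returns a list of dicts, best first, with "confidence" (0 to 1); they miss things now and then, are a little off and sometimes report something else, mostly with a low value. They report only what shows in the picture. A call takes as long as a camera call. They do not tell look-alikes from the thing itself.
- bot.search_frame(camera, thing): "bbox" ([left, top, width, height] in pixels, round what is visible of it).
Readings, each from a call of its own:
- bot.read_clock(): time.
- bot.read_joint_positions(): joint angles.
- bot.read_joint_vel(): joint speeds.
- bot.read_joint_efforts(): joint torques, N m.
- bot.read_position(): TCP position.
- bot.read_tool_rot(): TCP orientation.
- bot.read_ft_force(): force on the tool from outside, world axes, zero at the start.
- bot.read_moment(): the same for the moment, N m.
- bot.read_gripper_width(): opening from 0.0 (shut) to 1.0 (fully open).
- bot.read_finger_force(): force on a finger pad.
Only numpy, scipy, OpenCV 4.12 (cv2) and the standard library are available. Lean on these libraries where they do the work, as an engineer would, in place of code of your own. Each camera call takes 0.05 s, during which the arm holds its last target. There are 200 camera calls.

## Working session

There is one attempt and no reset: what is moved stays moved. The work goes in short steps, each a Python script; the robot and the scene stay as the last script left them, time stands still between calls to the robot, and variables do not carry over. Pictures are saved under pics/ and viewed, at most 10 in all, crops included, and the job is handed in when it is done.

```bash
ls; mkdir -p pics
python3 - <<'E'
from cell import bot
import cv2,numpy as np
print(bot.read_clock())
for c in ("scene","top"):
    im=bot.camera(c); cv2.imwrite(f"pics/{c}0.png",im[:,:,::-1])
    k=bot.calibration(c); print(k["mtx"].tolist(),np.round(k["extrinsics"],3).tolist())
    for t in ("square_leg","breadboard","upright","camera","screw_tray","boom","vial_rack","corner_bracket"):
        print(c,t,[(np.round(d["bbox"]).tolist(),round(d["confidence"],2)) for d in bot.search_frame(c,t)][:3])
print(np.round(bot.calibration("wrist")["hand_eye"],4).tolist(), bot.calibration("wrist")["mtx"].tolist())
print(bot.read_clock())
E
```

```text
pics
0.0
[[384.30956331045945, 0.0, 264.20688437346865], [0.0, 384.30956331045945, 188.38867481122463], [0.0, 0.0, 1.0]] [[-0.527, 0.85, 0.002, 0.347], [0.644, 0.401, -0.652, -0.268], [-0.555, -0.342, -0.758, 1.478], [0.0, 0.0, 0.0, 1.0]]
scene square_leg [([182.0, 163.0, 35.0, 34.0], 0.81), ([169.0, 138.0, 12.0, 31.0], 0.61), ([110.0, 163.0, 49.0, 39.0], 0.59)]
scene breadboard [([258.0, 169.0, 115.0, 85.0], 0.75)]
scene upright [([335.0, 170.0, 28.0, 56.0], 0.6)]
scene camera [([181.0, 164.0, 30.0, 31.0], 0.59), ([268.0, 185.0, 14.0, 20.0], 0.48)]
scene screw_tray []
scene boom [([163.0, 211.0, 69.0, 45.0], 0.66)]
scene vial_rack [([221.0, 258.0, 69.0, 50.0], 0.56)]
scene corner_bracket [([402.0, 236.0, 13.0, 16.0], 0.58)]
[[369.3233669048359, 0.0, 256.21467838252215], [0.0, 369.3233669048359, 188.6686101489877], [0.0, 0.0, 1.0]] [[0.01, -1.0, 0.007, -0.026], [-0.993, -0.011, -0.118, 0.616], [0.118, -0.005, -0.993, 1.114], [0.0, 0.0, 0.0, 1.0]]
top square_leg [([377.0, 201.0, 30.0, 34.0], 0.81), ([364.0, 142.0, 51.0, 28.0], 0.72), ([327.0, 184.0, 40.0, 18.0], 0.63)]
top breadboard [([178.0, 201.0, 101.0, 70.0], 0.81)]
top upright [([180.0, 229.0, 26.0, 16.0], 0.82)]
top camera [([259.0, 213.0, 13.0, 15.0], 0.68)]
top screw_tray [([311.0, 233.0, 40.0, 33.0], 0.74)]
top boom [([274.0, 139.0, 77.0, 22.0], 0.77)]
top vial_rack [([211.0, 123.0, 55.0, 30.0], 0.75), ([329.0, 185.0, 36.0, 18.0], 0.68)]
top corner_bracket [([314.0, 231.0, 40.0, 33.0], 0.62), ([130.0, 236.0, 12.0, 15.0], 0.61)]
[[0.0001, -0.9584, -0.2853, 0.0719], [1.0, 0.0001, -0.0002, 0.0001], [0.0002, -0.2853, 0.9584, -0.1431], [0.0, 0.0, 0.0, 1.0]] [[304.65305154844316, 0.0, 257.0202100623494], [0.0, 304.65305154844316, 191.39022865565272], [0.0, 0.0, 1.0]]
0.9
```

Run:
```python
import cv2
a=cv2.imread("pics/top0.png")[100:290,110:440]; cv2.imwrite("pics/top0c.png",cv2.resize(a,None,fx=2.4,fy=2.4,interpolation=2))
a=cv2.imread("pics/scene0.png")[120:320,95:425]; cv2.imwrite("pics/scene0c.png",cv2.resize(a,None,fx=2.4,fy=2.4,interpolation=2))
```

```text
(no output)
```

View pics/top0c.png

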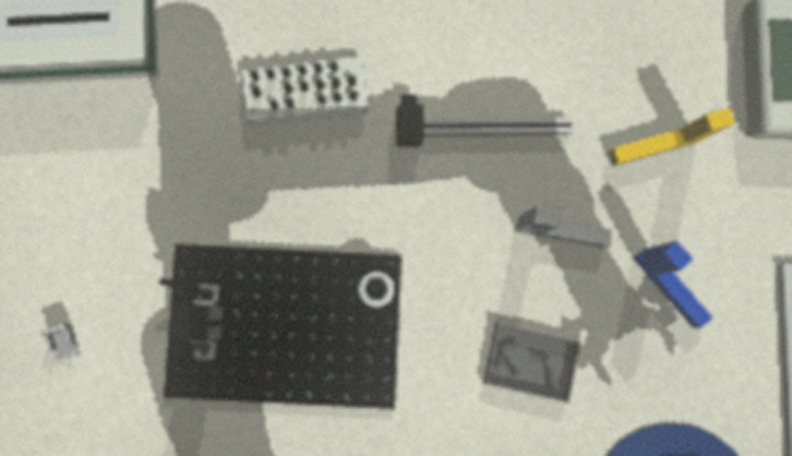

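View pics/scene0c.png

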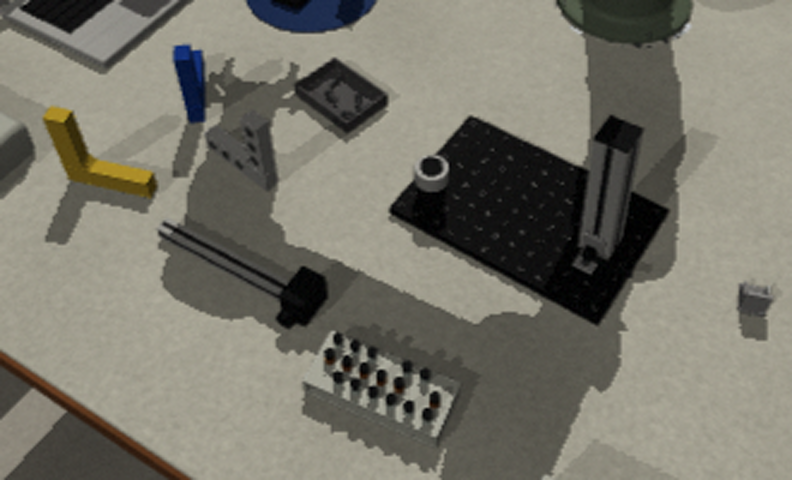

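```bash
cat > h.py <<'E'
import numpy as np,cv2
from cell import bot
from scipy.spatial.transform import Rotation as R
def quat(yaw): # tool down; tool y = -(cos,sin), tool x = -(−sin,cos): part axes at yaw
    c,s=np.cos(yaw),np.sin(yaw)
    q=R.from_matrix(np.array([[s,-c,0],[-c,-s,0],[0,0,-1.]])).as_quat()
    return [q[3],q[0],q[1],q[2]]
def cam(name):
    k=bot.calibration(name)
    if name!="wrist": return k["mtx"],np.array(k["extrinsics"])
    q=bot.read_tool_rot(); T=np.eye(4); T[:3,:3]=R.from_quat([q[1],q[2],q[3],q[0]]).as_matrix(); T[:3,3]=bot.read_position()
    return k["mtx"],np.linalg.inv(T@np.array(k["hand_eye"]))
def ray(K,E,uv,z):
    d=E[:3,:3].T@np.linalg.inv(K)@np.array([uv[0],uv[1],1.]); o=-E[:3,:3].T@E[:3,3]
    return o+d*(z-o[2])/d[2]
def proj(K,E,P):
    p=(E[:3,:3]@np.atleast_2d(P).T).T+E[:3,3]; p=p@np.array(K).T; return p[:,:2]/p[:,2:]
E
python3 - <<'E'
from h import *
K,E=cam("top"); f=lambda u,v,z:np.round(ray(K,E,(u/2.4+110,v/2.4+100),z),3).tolist()
for c in ((177,245),(400,256),(394,408),(165,396)): print(f(*c,.013))
print("sq free end top",f(609,233,.03),"riser top",f(527,215,.12))
K,E=cam("scene"); g=lambda u,v,z:np.round(ray(K,E,(u/2.4+95,v/2.4+120),z),3).tolist()
print("scene riser top",g(262,115,.12),"riser foot",g(272,186,0),"free",g(212,148,0.0))
print(bot.read_tool_rot(),quat(0))
for p in ([.55,-.2,.3],[.55,.15,.3]):
    print(np.round(bot.solve_ik(p,quat(0)) or 0,2))
E
```

```text
[0.574, 0.209, 0.013]
[0.562, -0.085, 0.013]
[0.366, -0.078, 0.013]
[0.378, 0.218, 0.013]
sq free end top [0.594, -0.357, 0.03] riser top [0.606, -0.231, 0.12]
scene riser top [0.597, -0.247, 0.12] riser foot [0.61, -0.238, -0.0] free [0.599, -0.349, 0.0]
[3.02030342e-06 9.73802344e-01 2.27396117e-01 1.33627809e-05] [np.float64(0.0), np.float64(0.7071067811865475), np.float64(-0.7071067811865475), np.float64(0.0)]Traceback (most recent call last):
  File "<stdin>", line 9, in <module>
ValueError: The truth value of an array with more than one element is ambiguous. Use a.any() or a.all()
```

Run:
```python
from h import *
import json
sv={}
for n,p,y in (("b",[.472,.07,.30],-.04),("s",[.602,-.30,.26],-.1)):
    j=bot.solve_ik(p,quat(y)); print(np.round(j,2)); bot.move_pose(p,quat(y)); bot.wait(.2)
    K,E=cam("wrist"); im=bot.camera("wrist"); cv2.imwrite(f"pics/w{n}.png",im[:,:,::-1])
    cv2.imwrite(f"pics/w{n}c.png",cv2.resize(im[:,:,::-1],None,fx=1.5,fy=1.5,interpolation=2))
    sv[n]=[np.array(K).tolist(),E.tolist()]
json.dump(sv,open("sv.json","w")); print(bot.read_clock(),bot.read_ft_force())
```

```text
[-0.01  0.15 -0.25  1.17  0.   -1.54]
[-0.57  0.55  0.23  1.25  0.   -2.04]
5.3833 [-1.03446382 -0.20761334  0.13955802]
```

View pics/wbc.png

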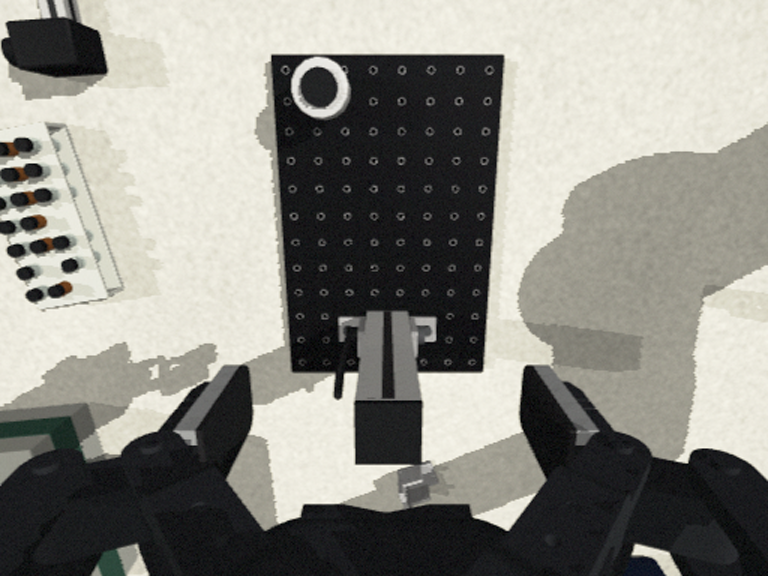

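View pics/wsc.png

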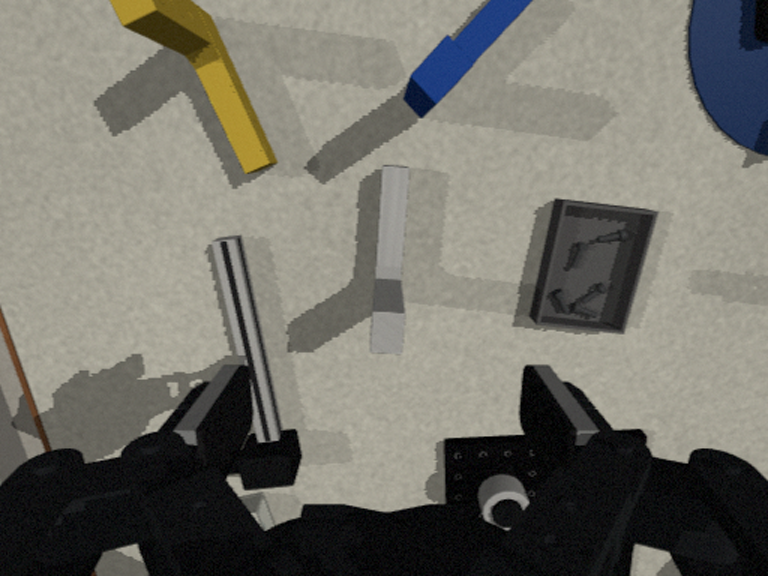

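Run:
```python
from h import *
import json
sv=json.load(open("sv.json"))
def pts(n,L): 
    K,E=map(np.array,sv[n]); return np.array([ray(K,E,((u+.5)/1.5-.5,(v+.5)/1.5-.5),z) for u,v,z in L])
b=pts("b",[(272,55,.013),(503,55,.013),(483,371,.013),(292,371,.013)])
print(np.round(b,4)); c=b.mean(0); y=b[2]+b[3]-b[0]-b[1]; yl=np.linalg.norm(y)/2
x=(b[0]-b[1]+b[3]-b[2])/2; print("len",yl,np.linalg.norm(x))
yaw=np.arctan2(-y[0],y[1]); yaw2=np.arctan2(x[1],x[0]); yd=y/np.linalg.norm(y); print("yaw",yaw,yaw2,"corner",c+.08*yd, "from +y edge",(b[2]+b[3])/2-.07*yd)
print("foot",pts("b",[(366,311,.013),(409,311,.013)]),"top front",pts("b",[(356,401,.206),(421,401,.206)]))
s=pts("s",[(383,167,.03),(409,167,.03),(404,280,.03),(375,279,.03)]); print(np.round(s,4))
d=(s[2]+s[3]-s[0]-s[1])/2; print("len",np.linalg.norm(d),"yaw",np.arctan2(-d[0],d[1]),"w",np.linalg.norm(s[0]-s[1]))
dn=d/np.linalg.norm(d); print("leg pt",s.mean(0), (s[0]+s[1])/2+.045*dn,(s[2]+s[3])/2-.045*dn)
r=pts("s",[(374,309,.12),(404,312,.12),(402,353,.12),(371,353,.12)]);print(np.round(r,4),"heel",r[2:].mean(0),"leg",r[2:].mean(0)-.075*dn, "leg from inner", r[:2].mean(0)-.045*dn)
```

```text
[[ 0.5624 -0.0854  0.013 ]
 [ 0.3656 -0.0774  0.013 ]
 [ 0.3766  0.22    0.013 ]
 [ 0.575   0.212   0.013 ]]
len 0.29764497303940196 0.19776667329501038
yaw -0.03963815668630863 -0.04052429919651311 corner [0.47309248 0.14722844 0.013     ] from +y edge [0.47304582 0.14605185 0.013     ]
foot [[0.4946158  0.14900854 0.013     ]
 [0.45172806 0.15073792 0.013     ]] top front [[0.49154688 0.13596011 0.206     ]
 [0.45352438 0.13748283 0.206     ]]
[[ 0.5984 -0.3595  0.03  ]
 [ 0.5779 -0.3575  0.03  ]
 [ 0.5899 -0.2653  0.03  ]
 [ 0.6143 -0.2686  0.03  ]]
len 0.09263913851410222 yaw -0.15123123285752427 w 0.020580352187436254
leg pt [ 0.59512423 -0.31270546  0.03      ] [ 0.59492543 -0.31400997  0.03      ] [ 0.59532303 -0.31140095  0.03      ]
[[ 0.6123 -0.2731  0.12  ]
 [ 0.5928 -0.2691  0.12  ]
 [ 0.5967 -0.2399  0.12  ]
 [ 0.6176 -0.2419  0.12  ]] heel [ 0.60717022 -0.24088425  0.12      ] leg [ 0.59587106 -0.31502823  0.12      ] leg from inner [ 0.59576618 -0.31560656  0.12      ]
```

Run:
```python
from h import *
yw=-.152; d=np.array([-np.sin(yw),np.cos(yw)]); g=np.array([.5955,-.314])-.006*d
bot.set_gripper(.7,80)
bot.move_pose([*g,.10],quat(yw)); print(bot.read_clock())
print(bot.move_linear([*g,.002],speed=.08,until_force=8), bot.read_position())
bot.set_gripper(0,80); print("w",bot.read_gripper_width()*85,bot.read_finger_force(),bot.read_ft_force(),bot.read_clock())
p=bot.read_position(); bot.move_linear([p[0],p[1],.135],speed=.12); bot.wait(.2)
print(bot.read_gripper_width()*85,bot.read_ft_force(),bot.read_clock())
K,E=cam("wrist"); im=bot.camera("wrist")
import json; json.dump([np.array(K).tolist(),E.tolist()],open("sg.json","w"))
cv2.imwrite("pics/g.png",im[:,:,::-1]); cv2.imwrite("pics/gc.png",cv2.resize(im[:,:,::-1],None,fx=1.5,fy=1.5,interpolation=2))
```

```text
6.4583
False [ 0.59507315 -0.32026031  0.00271629]
w 20.385263465325327 79.85941529273987 [0.21173632 1.02845079 3.45662073] 8.2667
20.65657852699355 [ 0.22264621 -0.27507551 -2.84244774] 9.725
```

View pics/gc.png

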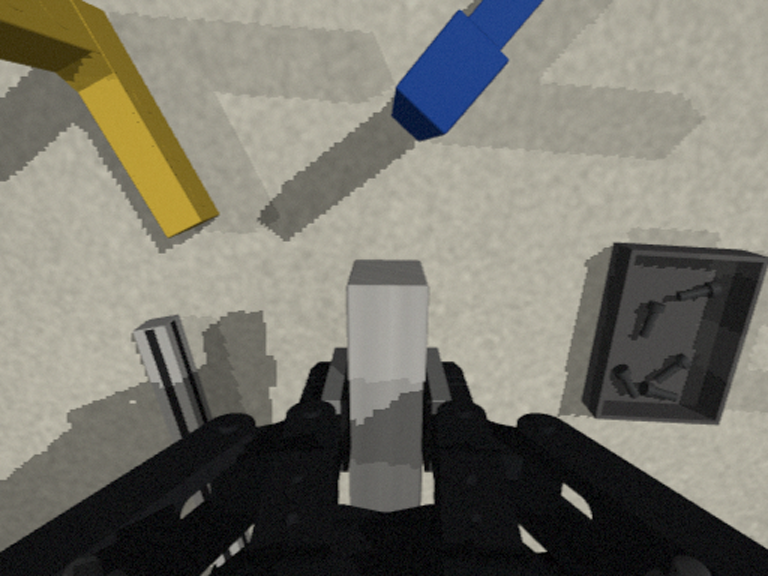

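Run:
```python
from h import *
import json
K,E=map(np.array,json.load(open("sg.json")))
P=[ray(K,E,((u+.5)/1.5-.5,(285+.5)/1.5-.5),.1623) for u in (347,428)]; m=np.mean(P,0)
p=bot.read_position(); v=m-p; yw=-.152; d=np.array([-np.sin(yw),np.cos(yw)]); e=np.array([np.cos(yw),np.sin(yw)])
print("free end rel TCP: y",v[:2]@d,"x",v[:2]@e,"w",np.linalg.norm(P[0]-P[1]))
yw=-.040; d=np.array([-np.sin(yw),np.cos(yw)]); C=np.array([.4731,.1468])
t=C-.106*d
bot.move_linear([*t,.135],speed=.25,rotation=quat(yw)); print(bot.read_position(),bot.read_clock())
bot.move_linear([*t,.03],speed=.12); bot.wait(.3); f0=bot.read_ft_force()
print(f0,bot.move_linear([*t,.008],speed=.02,until_force=4),bot.read_position(),bot.read_ft_force()-f0,bot.read_moment(),bot.read_clock())
im=bot.camera("wrist"); cv2.imwrite("pics/p1.png",im[:,:,::-1])
s=bot.camera("scene"); cv2.imwrite("pics/p2.png",s[:,:,::-1])
cv2.imwrite("pics/pc.png",np.hstack([cv2.resize(im[:,:,::-1],(400,300)),cv2.resize(s[130:280,210:410,::-1],(400,300),interpolation=2)]))
```

```text
free end rel TCP: y -0.039821270679435826 x -0.0012488676257020074 w 0.02124356272863592
[0.4693765  0.04012263 0.13506134] 11.4583
[-0.08480893  0.07621611 -2.59908799] True [0.46878788 0.0408811  0.01563604] [-0.56922256 -0.71955975  7.44113631] [ 0.02294862  0.03216878 -0.04210469] 13.5167
```

View pics/pc.png

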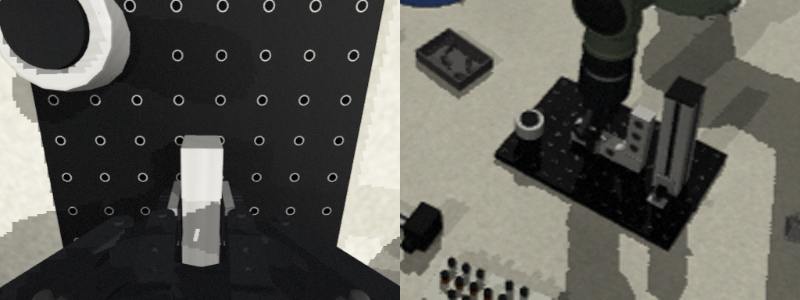

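Run:
```python
from h import *
yw=-.040; d=np.array([-np.sin(yw),np.cos(yw),0]); C=np.array([.4731,.1468,0])
def rep(s): p=bot.read_position(); print(s,np.round(p,4),"heel short by",round(float((C-p)@d-.081),4),"f",np.round(bot.read_ft_force(),1),"m",np.round(bot.read_moment(),2),round(bot.read_clock(),2))
rep("a")
t=C-.088*d; t[2]=.0152
bot.move_linear(t,speed=.03); rep("7mm")
t=C-.084*d; t[2]=.015
bot.move_linear(t,speed=.02); rep("3mm")
t=C-.073*d; t[2]=.015
print(bot.move_linear(t,speed=.012,until_force=12)); rep("push"); bot.wait(.3); rep("held")
s=bot.camera("scene"); cv2.imwrite("pics/q.png",cv2.resize(s[130:280,210:410,::-1],(800,600),interpolation=2))
```

```text
a [0.4687 0.0409 0.0156] heel short by 0.025 f [-0.6 -0.7  4.9] m [ 0.    0.04 -0.05] 13.62
7mm [0.4704 0.0586 0.0156] heel short by 0.0072 f [-1.  -4.1  5.1] m [-0.85 -0.01 -0.05] 14.37
3mm [0.4708 0.0618 0.0156] heel short by 0.004 f [-1.2 -7.8  7.6] m [-1.21  0.07 -0.03] 14.72
True
push [0.4711 0.0667 0.0157] heel short by -0.0008 f [-0.2 -3.   5.1] m [0.09 0.02 0.06] 15.38
held [0.4711 0.0667 0.0157] heel short by -0.0008 f [-0.   1.7  4.6] m [ 0.7  -0.05  0.05] 15.68
```

View pics/q.png

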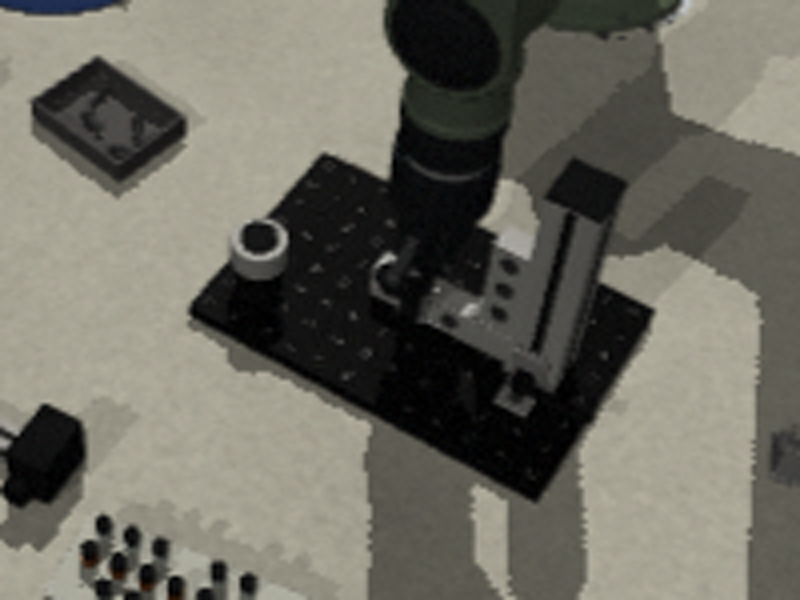

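```bash
cat >> h.py <<'E'
yw=-.040; d=np.array([-np.sin(yw),np.cos(yw),0]); e=np.array([np.cos(yw),np.sin(yw),0]); C=np.array([.4731,.1468,0])
def rep(s): p=bot.read_position(); f=bot.read_ft_force(); print(s,np.round(p,4),"short",round(float((C-p)@d-.081),4),"x",round(float((p-C)@e),4),"f",np.round([f@e,f@d,f[2]],1),"m",np.round(bot.read_moment(),2),"t",round(bot.read_clock(),2))
def go(y,z,x=0,sp=.01): # TCP target relative to corner
    t=C+d*(y-.081)+e*x; t[2]=z; bot.move_linear(t,speed=sp)
E
python3 - <<'E'
from h import *
for y,z in ((.002,.0152),(.003,.0145),(.004,.014),(.005,.0135)):
    go(y,z); bot.wait(.15); rep((y,z))
    f=bot.read_ft_force()
    if np.linalg.norm(f)>30: break
E
```

```text
(0.002, 0.0152) [0.4709 0.0667 0.0157] short -0.0009 x 0.001 f [ 1.  -5.8  6.7] m [-0.44 -0.1   0.09] t 16.25
(0.003, 0.0145) [0.471  0.0666 0.0156] short -0.0008 x 0.0011 f [-1.1 -8.3 13.5] m [-1.27  0.39 -0.27] t 16.68
(0.004, 0.014) [0.4711 0.0666 0.0156] short -0.0008 x 0.0012 f [ -2.8 -12.6  20.9] m [-1.8   0.8  -0.17] t 17.08
(0.005, 0.0135) [0.471  0.0666 0.0155] short -0.0007 x 0.0011 f [ -3.8 -15.   27. ] m [-2.41  1.19 -0.26] t 17.49
```

Run:
```python
from h import *
go(.004,.0153); bot.wait(.2); rep("light")
go(.007,.0153); bot.wait(.3); rep("push")
go(.009,.0151); bot.wait(.3); rep("push2")
go(.009,.0142); bot.wait(.3); rep("down")
K,E=cam("top"); im=bot.camera("top"); cv2.imwrite("pics/t9.png",cv2.resize(im[195:285,165:285,::-1],(800,600),interpolation=2))
F=np.eye(3); F[:,0],F[:,1]=e,d
B=lambda x,y,z: C+e*x+d*y+np.array([0,0,z])
for s in (0,.06): 
    print(s,np.round((proj(K,E,[B(-.02,-.175*s,.206),B(.02,-.175*s,.206),B(.02,.04-.175*s,.206),B(-.02,.04-.175*s,.206)])-[165,195])*6.667).tolist())
```

```text
light [0.4712 0.0666 0.0157] short -0.0008 x 0.0013 f [  1.3 -12.1   5.7] m [-1.9  -0.19 -0.03] t 18.05
push [0.4712 0.0666 0.0158] short -0.0008 x 0.0013 f [  1.2 -22.    6.8] m [-3.55 -0.03  0.08] t 18.8
push2 [0.4713 0.0666 0.0157] short -0.0008 x 0.0014 f [  1.2 -29.3   8.5] m [-4.79  0.11  0.07] t 19.45
down [0.4714 0.0667 0.0155] short -0.0009 x 0.0015 f [ -0.3 -27.9  16. ] m [-4.85  0.67  0.18] t 20.0
0 [[178.0, 316.0], [185.0, 214.0], [84.0, 208.0], [76.0, 311.0]]
0.06 [[205.0, 318.0], [212.0, 215.0], [110.0, 210.0], [103.0, 313.0]]
```

View pics/t9.png

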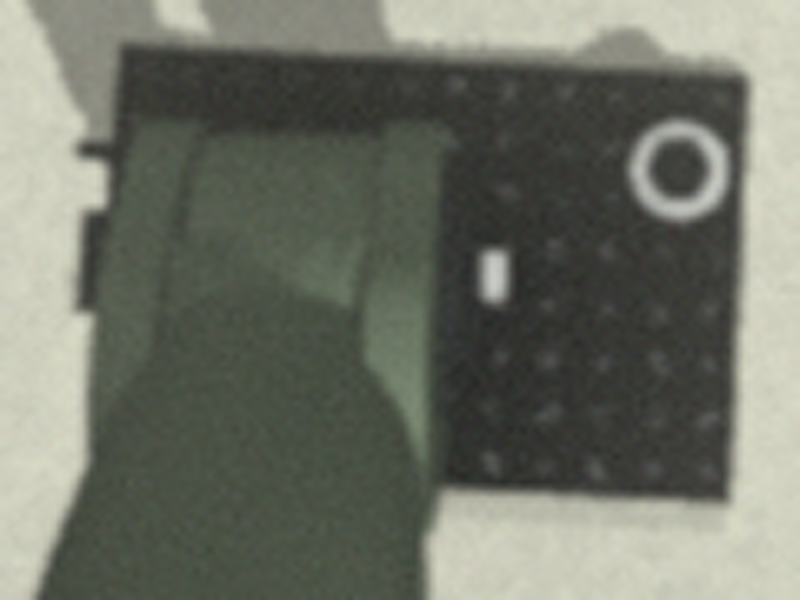

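Run:
```python
from h import *
def tilt(): 
    q=bot.read_tool_rot(); r=quat(yw); f=lambda q:R.from_quat([q[1],q[2],q[3],q[0]]); print("tilt in corner axes",np.round((f(q)*f(r).inv()).as_rotvec(),4))
tilt()
go(.0055,.0142,-.001); bot.wait(.4); rep("hold"); tilt(); print(bot.read_gripper_width()*85,bot.read_finger_force())
K,E=cam("wrist"); im=bot.camera("wrist"); s=bot.camera("scene")
cv2.imwrite("pics/fin.png",np.hstack([cv2.resize(im[:,:,::-1],(400,300)),cv2.resize(s[150:255,290:430,::-1],(400,300),interpolation=2)]))
```

```text
tilt in corner axes [-0.0319 -0.0003 -0.007 ]
hold [0.4714 0.0667 0.0155] short -0.0009 x 0.0015 f [  1.4 -15.   12.2] m [-2.96  0.08  0.03] t 20.97
tilt in corner axes [-0.0238 -0.0025 -0.0053]
20.603214404247886 81.25500440597534
```

View pics/fin.png

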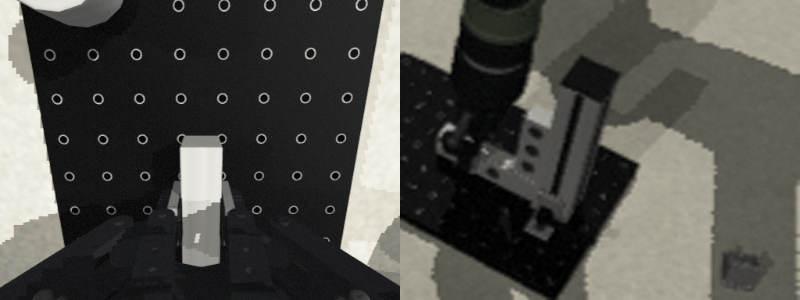

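```bash
cat >> h.py <<'E'
def edge(im): # subpixel rows of free-end top edge / bottom edge, mean over central columns
    g=im[150:215,246:268].astype(float).mean(axis=(1,2)); dg=np.abs(np.diff(g)); o=[]
    for lo,hi in ((10,32),(33,50)):
        w=dg[lo:hi]; k=lo+w.argmax(); a=np.arange(k-2,k+3); o.append(round(float((a*dg[a]).sum()/dg[a].sum()+150.5),2))
    h=im[200:215,200:310].astype(float).mean(axis=(0,2)); return o
def tilt():
    q=bot.read_tool_rot(); r=quat(yw); f=lambda q:R.from_quat([q[1],q[2],q[3],q[0]]); v=(f(q)*f(r).inv()).as_rotvec(); print("tilt",np.round([v@e,v@d,v[2]],4))
def rq(tx,tz=0):
    r=quat(yw); q=(R.from_rotvec(tx*e+[0,0,tz])*R.from_quat([r[1],r[2],r[3],r[0]])).as_quat(); return [q[3],q[0],q[1],q[2]]
def wim(n): im=bot.camera("wrist"); cv2.imwrite(f"pics/{n}.png",im[:,:,::-1]); print(n,edge(im))
E
python3 - <<'E'
from h import *
for n in ("g","p1"): print(n,edge(cv2.imread(f"pics/{n}.png")[:,:,::-1]))
wim("e1"); tilt()
t=C+d*(.0055-.081)-.001*e; t[2]=.0138
bot.move_linear(t,speed=.01,rotation=rq(.024,.005)); bot.wait(.4); rep("comp"); tilt(); wim("e2")
E
```

```text
g [172.75, 189.67]
p1 [172.75, 189.53]
e1 [173.1, 188.04]
tilt [-0.0237 -0.0034 -0.0053]
comp [0.4715 0.0676 0.0153] short -0.0018 x 0.0015 f [  0.1 -10.4  16.2] m [-2.74  0.24 -0.36] t 21.77
tilt [ 0.0147 -0.0046  0.0019]
e2 [171.66, 189.39]
```

Run:
```python
from h import *
k=bot.calibration("wrist"); K=np.array(k["mtx"]); E=np.linalg.inv(np.array(k["hand_eye"]))
# tool coords: x toward free end, z down. grasp pivot z=-.019-.003
def rows(phi,dz=0,dx=0): # phi>0: free end up relative to the tool
    P=np.array([[.0398,0,.0027],[.0398,0,.0027-.03]]); c=np.array([0,0,-.021]); a=P-c
    Q=c+np.c_[a[:,0]*np.cos(phi)+a[:,2]*np.sin(phi)+dx,a[:,1],a[:,2]*np.cos(phi)-a[:,0]*np.sin(phi)+dz]
    return proj(K,E,Q)[:,1]
r0=rows(0); print(r0,(rows(.01)-r0),(rows(0,.001)-r0),rows(0,0,.001)-r0)
```

```text
[171.95803167 189.12288545] [-0.2840325   0.44047389] [-0.4592071  -0.70278443] [-1.99382084 -2.42854786]
```

Run:
```python
from h import *
t=C+d*(.0065-.081)-.001*e; t[2]=.0136
bot.move_linear(t,speed=.01,rotation=rq(.016,.003)); bot.wait(.5); rep("f"); tilt(); wim("e3"); wim("e4")
bot.wait(.8); rep("f2"); tilt(); wim("e5"); print(bot.read_finger_force(),bot.read_gripper_width()*85)
```

```text
f [0.4715 0.0675 0.0154] short -0.0017 x 0.0016 f [ -1.4 -15.6  19.2] m [-3.08  0.42 -0.19] t 22.57
tilt [ 0.0043 -0.0047 -0.0004]
e3 [171.83, 188.8]
e4 [171.8, 188.81]
f2 [0.4715 0.0675 0.0154] short -0.0017 x 0.0016 f [ -0.9 -14.9  18.9] m [-3.09  0.37 -0.25] t 23.47
tilt [ 0.0044 -0.0047 -0.0004]
e5 [171.81, 188.8]
82.69502520561218 20.44815111159535
```

```bash
python3 -c "
from cell import bot
print(bot.close_job())"
```

```text
the job is handed in; nothing more can be done
None
```

I handed the job in at about 23.5 s with the square still gripped, pressed about 19 N down on the board and 15 N against the upright. The cameras showed the upright square to within about 0.01 rad, both legs looked flush, and I saw nothing else moved.

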